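Unlock the cash box and lift its lid by the key

TASK

Open the locked cash box: take the key with the square-cornered head out of the key stand, push it down into the keyhole in the lid, working it past the sticky pins until its collar sits on the lock face, and turn it a quarter turn clockwise against the spring. Keeping it turned, lift the lid by the key until the front edge stands about 3 cm open, and finish like that: still holding the key, turned, with the lid hanging on it. Leave the round-headed key in the stand and the other things on the desk where they are.

Things in the scene. Friction and masses are not known exactly. Their poses are not given: they have to be found in the camera images.
- box_key_bow (a point): Centre of the cash box key's head: flat black plastic with square corners, 26 mm wide (y), 28 mm high (z), 10 mm thick (x); grasp it across the thickness. The key stands upright, head up, z up along the shank; it lies 62 mm above the key's tip and 25.5 mm above the underside of the collar (13 mm across, 3.5 mm high). The head begins 11.5 mm above that underside
- box_key_collar (a point): Point on the cash box key's axis at the underside of its collar, 36.5 mm above the tip. It meets point keyhole when the key is fully home
- spare_key_bow (a point): Centre of the round head (33 mm across, 10 mm thick) of a key for another lock, standing in the other slot of the stand, 60 mm away; its bit is 20 mm wide and does not fit the cash box. Leave it there
- key_stand: Dark wooden block, 50 mm (x) by 110 mm (y) by 45 mm high, fixed to the desk; origin at the centre of its underside. Its two slots lie along its y axis, at y = +30 and -30 mm; either key may stand in either slot; the collars rest on its top
- cash_box: Grey steel cash box, fixed to the desk, 150 mm deep (x), 200 mm wide (y), 80 mm high with its lid; origin at the centre of its underside, x axis towards its back. Lid hinge: a line along y at x = +75 mm, z = 56 mm. A folding carry handle lies flat on the lid behind the lock (7 mm high); it is not needed
- keyhole (a point): Centre of the keyhole, on top of the round steel lock face (40 mm across, 5 mm above the lid, 85 mm above the desk), 35 mm in front of the box's centre, 110 mm in front of the hinge. Moves with the lid; axes as the box's when shut, z out of the lid. A slot 17.5 mm long (y), 5.2 mm wide (x), 22 mm deep, countersunk 3 mm all round; the turning core with a like slot lies below
- lock_core (a joint): Turn of the lock core: 0 at rest (in line with the keyhole), growing clockwise from above, stop at 1.5 rad; a spring turns it back (0.07 N m). The key has up to 0.1 rad of play in it and can turn only when its collar is within 2 mm of the lock face; turned, its bit is caught below and lifts the lid. The bolt has let go of the lid from 0.9 rad on
- lid (a joint): Opening of the lid: 0 shut, growing as the front edge rises; 0.2 rad = 30 mm at the front edge, 22 mm at the keyhole. About 0.35 kg, some 2 N of lift at the keyhole; falls shut when let go; held shut by the bolt until the core is turned
- mug: Blue-grey mug, bystander, origin under its centre
- stapler: Blue stapler, bystander, origin under its centre
- note_block: Block of sticky notes, bystander, origin under its centre
- tape_roll: Roll of packing tape, bystander, origin under its centre
- box_key: The cash box key, loose, steel, 76 mm long, 30 g; origin at its tip. Shank 5 mm round; at its end a two-sided bit in the plane of the head, 16 mm wide (y), 4 mm thick (x), 12 mm high, lower corners bevelled. Same after a half turn. It hangs by its collar in a slot of the stand with play of 1 mm across and 2.7 mm along; straight up 40 mm clears the stand, 65 mm the other key
- spare_key: The round-headed key (see point spare_key_bow), loose; origin at its tip
- pin0: Upper sprung pin, a 6 mm ball end that sticks out into the keyhole from its +y end, 8 mm below the lock face (origin at the ball's centre). It sticks: a straight push needs about 20 N to get past, but only about 10 N when the key is wiggled to and fro about its axis by 4 degrees while it is pushed on in steps of half a millimetre
- pin1: Lower sprung pin, the same, from the -y end, 15 mm below the lock face. With the key fully home both pins lie above its bit

How it is judged:
On the way, in this order (a step that is already met when the one before it is completed fails the run):
1. the box key is pushed fully home in the keyhole, the core not yet turned (distance between box_key_collar and keyhole below 0.003 m and value of joint lock_core below 0.5 rad), for 0.1 s.
2. the key, still home, is turned a quarter (distance between box_key_collar and keyhole below 0.006 m and value of joint lock_core above 1.2 rad), for 0.2 s.
At the end, for the whole second after the job is handed in: For the last second: core turned over 1.15 rad, lid 0.12 to 0.36 rad open (front edge 18 to 54 mm up), key within 6 mm of home and gripped (over 1 N), fingers and arm pressing on the box with under 1 N, the round-headed key within 12 mm of its start (value of joint lock_core above 1.15 rad and value of joint lid between 0.12 and 0.36 rad and distance between box_key_collar and keyhole below 0.006 m and contact force between the fingers and box_key above 1 N and contact force between each of the arm, the fingers and cash_box below 1 N and distance of spare_key from where it was at the start of the episode below 0.012 m); the arm keeps its last pose, push and grip.
It fails at once if the mug, stapler, note block or tape roll is moved by more than 30 mm (distance of any of mug, stapler, note_block, tape_roll from where it was at the start of the episode above 0.03 m).
It fails at once if the round-headed key is moved by more than 30 mm (distance of spare_key from where it was at the start of the episode above 0.03 m).
It also fails if it takes over 58 s, if anything falls off the work surface, if the arm or the gripper's body presses on something with over 40 N, if the wrist force passes 120 N, or if a joint passes its speed limit or range.

ROBOT

A 6-joint arm with a two-finger parallel gripper is mounted at the origin on a cart in front of the work surface, level with it; the furniture and walls round the work are solid. World frame = base frame: x ahead of the robot, y to its left, z up, the work surface at z = 0. Lengths are in m, angles in rad, forces in N, time in s.
With the tool pointing down it reaches from about 0.15 to 0.775 m from the base axis. Payload 6.1 kg.
Tool frame: the origin (TCP) lies at the very end of the fingers, on their centre line; the grasp point (between the pads) lies 19 mm behind it; z points along the fingers, y is the direction in which the jaws open and shut (so a half turn about z gives the same grasp; the last joint's range is limited). The gripper opens to 85 mm and grips with 20 to 120 N. Pads are 22 mm wide; open, the fingers measure 114 mm over their backs; the gripper's body (76 mm by 85 mm) begins 54 mm behind the grasp point. The pads swing forward as they close: fully open they stand 13 mm farther back than shut.
Start: joints at [1.234, 0.126, -0.04, 1.405, 0, 1.571], TCP at [0.173, 0.495, 0.231] pointing down, gripper open.
Joint ranges: [-2.72, 2.72], [-0.95, 1.95], [-1.27, 1.35], [-1.78, 2.02], [-1.46, 1.47], [-3.14, 3.14]. Speed limits (rad/s): [2.39, 2.39, 3.01, 3.14, 3.14, 3.14].

INTERFACE

Orientations are given as a unit quaternion [x, y, z, w].
In Python, from plant import r, optics, order gives the robot as it stands. The module is installed in compiled form; this text tells all that it offers.
- The arm moves only by the shell command python3 -m pendant 'ROWS' [FORCE]. ROWS is JSON, a list of rows, each an object of numbers: "dx", "dy", "dz": the shift along the tool's x, y, z in m; "yaw": the turn about the tool's z in rad; "grip": the finger opening in m, from 0 to 0.0854. In form: [{"dx": .., "dy": .., "dz": .., "yaw": .., "grip": ..}, ...]. A call has exactly 5 rows; each row shifts and turns the commanded pose from where the row before left it, along the tool's axes as they then stand; what a row does not reach is not made up. A row lasts 1/12 s, in which the tool goes at most 41.7 mm and 7.16 degrees, less where a joint would pass 70% of its speed; a pose out of reach is approached as far as the arm can. A call is refused whole if a number of a shift passes 0.0417 or a number of a turn 0.125, either way. A call with a gripper value outside its range is refused whole. The fingers move at their own pace and stop on an object; FORCE is the grip in N (left out, the last holds). Time passes only in rows, so rows that do not move let the fingers close, or fill a call up. It gives the time, the measured TCP pose, the force and the opening at its end, in the units of the state.
- r.get_state(): the state, without advancing time (a new reading comes with each control period).
- optics.snapshot(name): name is "side" or "top"; returns the picture (400x640x3 uint8, red, green, blue); there is no depth.
- optics.camera_model(name): a dict with "fx", "fy", "cx", "cy" (pixels), "R" (3x3) and "t" (3): a world point X has camera coordinates R X + t. Camera axes: x right, y down, z forward; pixel columns grow to the right and rows downward; lengths in m; the calibration is good to about 2 mm. A picture is of the moment at which its call begins. camera_model takes no time and is no camera call.
- order.hand_in(): hands the job in, once; it reports no verdict.
The state is a dict: "clock": time; "joint_pos": joint angles; "joint_vel": joint speeds; "effort": joint torques, N m; "tcp_pos": TCP position; "tool_rot": TCP orientation; "wrist_force": force on the tool from outside, world axes, zero at the start; "ft_torque": the same for the moment, N m; "gripper_width": finger opening in m.
Only numpy, scipy, OpenCV 4.12 (cv2) and the standard library are available. Lean on these libraries where they do the work, as an engineer would, in place of code of your own. Each camera call takes 0.05 s, during which the arm holds its last target.

## Working session

There is one attempt and no reset: what is moved stays moved. The work goes in short steps, Python scripts to look and compute and a shell command to move; the robot and the scene stay as the last step left them, time stands still between calls to the robot, and variables do not carry over. Pictures are saved under pics/ and viewed, and the job is handed in when it is done.

```bash
mkdir -p pics; python3 - <<'E'
from plant import r, optics, order
import cv2
print(r.get_state())
for n in("side","top"):
    im=optics.snapshot(n); cv2.imwrite(f"pics/{n}0.png",im[:,:,::-1]); print(n,optics.camera_model(n))
E
```

```text
{'clock': 0.0, 'joint_pos': array([ 1.23400757e+00,  1.26392817e-01, -4.06137064e-02,  1.40541613e+00,
       -3.05086517e-05,  1.57083142e+00]), 'joint_vel': array([ 2.32020720e-04,  5.17456903e-05, -3.11960485e-04, -8.39453187e-04,
        6.81888753e-04,  1.18398292e-03]), 'effort': array([-2.35635080e-04, -4.35914505e+01,  3.52925491e+01,  1.72084558e-02,
       -1.47499514e-05,  1.85005931e-07]), 'tcp_pos': array([0.17336124, 0.4951096 , 0.23051915]), 'tool_rot': array([ 1.67616888e-01,  9.85851874e-01, -8.04220565e-04, -1.21233327e-04]), 'wrist_force': array([-0.60324614, -0.43998617,  0.56826532]), 'ft_torque': array([ 0.01251243, -0.02768493, -0.01875968]), 'gripper_width': 0.08535260884439624}
side {'fx': 446.7844594142648, 'fy': 446.7844594142648, 'cx': 318.85753650549725, 'cy': 200.2837350437671, 'R': array([[-0.96215107, -0.27178521, -0.01995306],
       [-0.13206328,  0.52905894, -0.83824575],
       [ 0.23837914, -0.80388397, -0.54492747]]), 't': array([0.48825068, 0.20024791, 1.01919144])}
top {'fx': 382.5279509497473, 'fy': 382.5279509497473, 'cx': 317.5844546900217, 'cy': 200.6791319093014, 'R': array([[-0.02602608, -0.99940921, -0.02244709],
       [-0.99527728,  0.02800606, -0.09294509],
       [ 0.09351883,  0.01992208, -0.99541817]]), 't': array([-0.10266394,  0.54158258,  1.10012079])}
```

```bash
ls . pics
```

```text
.:
pics

pics:
side0.png
top0.png
```

View pics/side0.png

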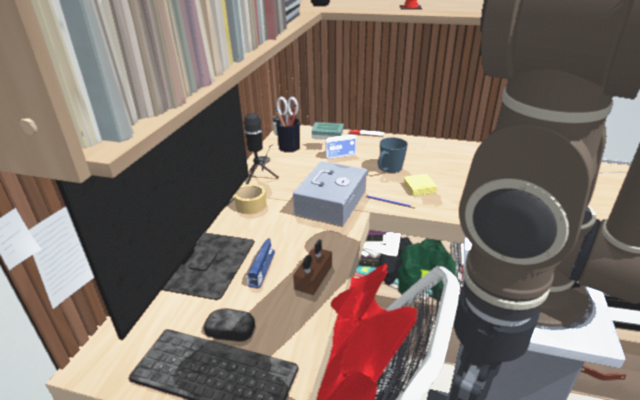

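View pics/top0.png

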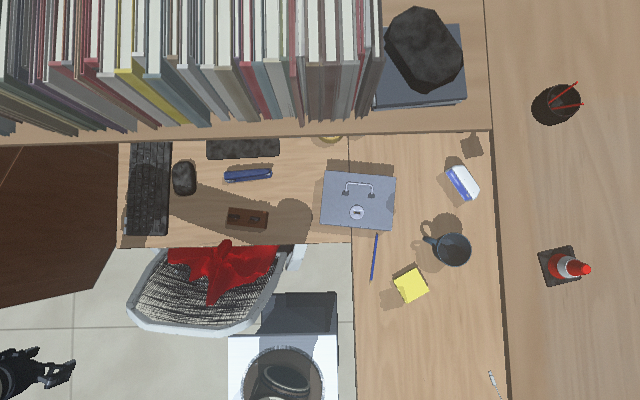

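The side view shows the stand around (314,268) and the box around (332,190). In the top view the stand is at (247,217) and the lock at (357,212). I'll zoom in on both.

```bash
python3 - <<'E'
import cv2,numpy as np
s=cv2.imread("pics/side0.png");t=cv2.imread("pics/top0.png")
def z(im,x0,y0,w,h,k): return cv2.resize(im[y0:y0+h,x0:x0+w],None,fx=k,fy=k,interpolation=cv2.INTER_CUBIC)
cv2.imwrite("pics/z1.png",z(s,285,155,95,145,4))
a=z(t,215,160,190,80,4); cv2.imwrite("pics/z2.png",a)
cv2.imwrite("pics/z3.png",z(t,222,200,52,36,14))
cv2.imwrite("pics/z4.png",z(s,290,235,50,62,9))
E
```

```text
(no output)
```

View pics/z1.png

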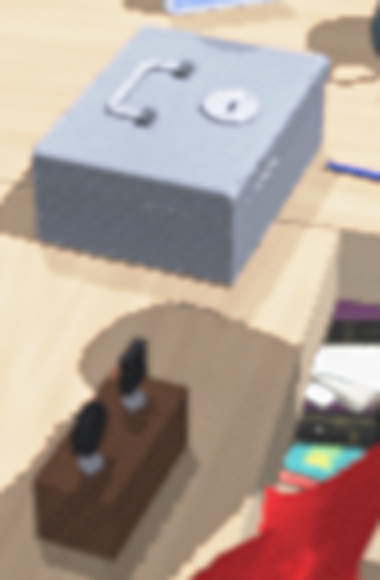

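View pics/z2.png

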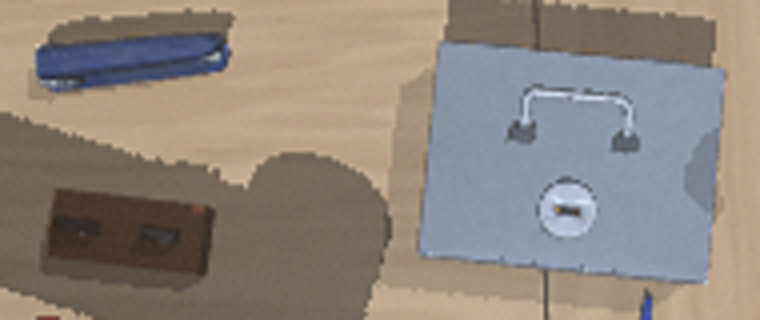

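View pics/z3.png

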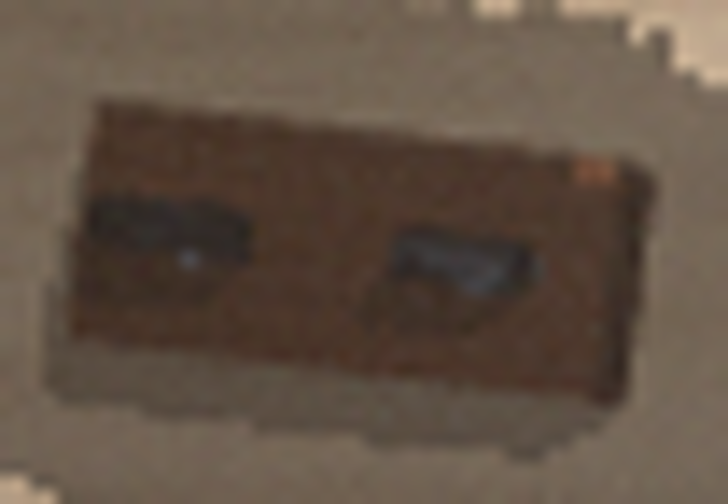

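View pics/z4.png

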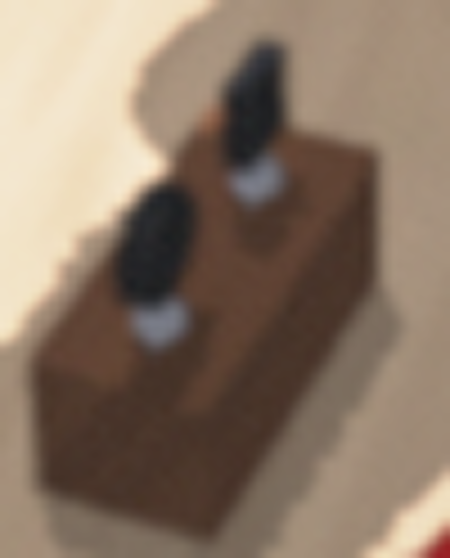

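```bash
cat > h.py <<'E'
from plant import r, optics, order
import cv2, numpy as np
def ray(n,u,v):
    c=optics.camera_model(n);R=c['R'];t=c['t']
    d=R.T@np.array([(u-c['cx'])/c['fx'],(v-c['cy'])/c['fy'],1]); return -R.T@t,d
def onz(n,u,v,z):
    o,d=ray(n,u,v); return o+d*(z-o[2])/d[2]
def proj(n,X):
    c=optics.camera_model(n);p=c['R']@np.array(X)+c['t']
    return np.array([c['fx']*p[0]/p[2]+c['cx'],c['fy']*p[1]/p[2]+c['cy']])
def tri(uv1,uv2):  # top, side
    o1,d1=ray('top',*uv1);o2,d2=ray('side',*uv2)
    s=np.linalg.lstsq(np.c_[d1,-d2],o2-o1,rcond=None)[0]
    a=o1+s[0]*d1;b=o2+s[1]*d2
    return (a+b)/2,np.linalg.norm(a-b)
E
python3 - <<'E'
from h import *
np.set_printoptions(precision=4,suppress=True)
z=lambda X,Y,x0,y0,k:((X+.5)/k-.5+x0,(Y+.5)/k-.5+y0)
print('cam',ray('top',0,0)[0],ray('side',0,0)[0])
# stand top corners (top view)
P=[onz('top',*z(X,Y,222,200,14),.045) for X,Y in((97,102),(628,158),(598,395),(72,340))]
P=np.array(P);print('stand top',P,P.mean(0))
for i in range(4):print(np.linalg.norm(P[i]-P[(i+1)%4]))
e=(P[0]-P[1]+P[3]-P[2]);print('yaw',np.arctan2(-e[0],e[1]))
# side view stand top corners
P=np.array([onz('side',*z(X,Y,290,235,9),.045) for X,Y in((378,152),(205,120),(35,360),(205,410))])
print('side top',P,P.mean(0))
# box
t=cv2.imread('pics/top0.png');s=cv2.imread('pics/side0.png')
P=np.array([onz('top',*z(X,Y,215,160,4),.08) for X,Y in((442,42),(724,68),(706,283),(420,254))])
print('box top',P,P.mean(0));
for i in range(4):print(np.linalg.norm(P[i]-P[(i+1)%4]))
e=(P[0]-P[1]+P[3]-P[2]);print('yaw',np.arctan2(-e[0],e[1]))
def cen(im,x0,y0,w,h,k,th,dark=False):
    g=cv2.cvtColor(im,cv2.COLOR_BGR2GRAY)[y0:y0+h,x0:x0+w]
    g=cv2.resize(g,None,fx=k,fy=k,interpolation=cv2.INTER_CUBIC)
    m=(g>th).astype(np.uint8); n,l,st,c=cv2.connectedComponentsWithStats(m)
    i=1+np.argmax(st[1:,4]); cnt=max(cv2.findContours((l==i).astype(np.uint8),0,1)[0],key=cv2.contourArea)
    el=cv2.fitEllipse(cv2.convexHull(cnt)); return z(*el[0],x0,y0,k),el[1][0]/k,el[1][1]/k
for th in(190,200,210):
    a=cen(t,346,200,24,24,8,th);b=cen(s,333,174,20,16,8,th)
    print(th,a,b,onz('top',*a[0],.085),onz('side',*b[0],.085),tri(a[0],b[0]))
# key tops
for nm,u in(('top sq',z(468,262,222,200,14)),('top rd',z(168,228,222,200,14))):
  print(nm,onz('top',*u,.0705))
print('side sq',onz('side',*z(257,112,290,235,9),.0705),'rd',onz('side',*z(155,245,290,235,9),.0705))
print('tri sq',tri(z(468,262,222,200,14),z(257,112,290,235,9)),tri(z(168,228,222,200,14),z(155,245,290,235,9)))
E
```

```text
cam [ 0.4335 -0.1397  1.1431] [0.2533 0.8461 0.733 ]
stand top [[0.526  0.1407 0.045 ]
 [0.5114 0.0307 0.045 ]
 [0.4628 0.0376 0.045 ]
 [0.477  0.1461 0.045 ]] [0.4943 0.0888 0.045 ]
0.11092379883103241
0.04905149243846124
0.10942496707062946
0.04931551934580713
yaw -0.13116066368711524
side top [[0.4634 0.0406 0.045 ]
 [0.5119 0.0392 0.045 ]
 [0.5263 0.1406 0.045 ]
 [0.48   0.1472 0.045 ]] [0.4954 0.0919 0.045 ]
box top [[ 0.619  -0.1419  0.08  ]
 [ 0.5947 -0.3383  0.08  ]
 [ 0.4453 -0.3192  0.08  ]
 [ 0.4706 -0.1224  0.08  ]] [ 0.5324 -0.2305  0.08  ]
0.1979414886548915
0.15059027623939022
0.19838111731732194
0.1496492542357999
yaw -0.12535914138263615Traceback (most recent call last):
  File "<stdin>", line 26, in <module>
  File "<stdin>", line 24, in cen
cv2.error: OpenCV(4.12.0) /io/opencv/modules/imgproc/src/shapedescr.cpp:361: error: (-201:Incorrect size of input array) There should be at least 5 points to fit the ellipse in function 'fitEllipseNoDirect'
```

```bash
python3 - <<'E'
from h import *
np.set_printoptions(precision=4,suppress=True)
z=lambda X,Y,x0,y0,k:((X+.5)/k-.5+x0,(Y+.5)/k-.5+y0)
t=cv2.imread('pics/top0.png');s=cv2.imread('pics/side0.png')
def cen(im,x0,y0,w,h,k,th):
    g=im.min(2)[y0:y0+h,x0:x0+w]
    g=cv2.resize(g,None,fx=k,fy=k,interpolation=cv2.INTER_CUBIC)
    n,l,st,c=cv2.connectedComponentsWithStats((g>th).astype(np.uint8))
    i=1+np.argmax(st[1:,4]); cnt=max(cv2.findContours((l==i).astype(np.uint8),0,1)[0],key=cv2.contourArea)
    el=cv2.fitEllipse(cv2.convexHull(cnt)); return z(*el[0],x0,y0,k),el[1][0]/k,el[1][1]/k
print(t[200:224,357].min(1),s[174:190,343].min(1))
for a0,b0 in((165,185),(175,195),(185,205)):
    a=cen(t,346,200,24,24,8,a0);b=cen(s,333,174,20,16,8,b0)
    print(a,b,onz('top',*a[0],.085),onz('side',*b[0],.085),tri(a[0],b[0]))
for nm,u in(('top sq',z(468,262,222,200,14)),('top rd',z(168,228,222,200,14))):
  print(nm,onz('top',*u,.0705))
print('side sq',onz('side',*z(257,112,290,235,9),.0705),'rd',onz('side',*z(155,245,290,235,9),.0705))
print('tri sq',tri(z(468,262,222,200,14),z(257,112,290,235,9)),tri(z(168,228,222,200,14),z(155,245,290,235,9)))
y=-.13;c,S=np.cos(y),np.sin(y)
for sg in(1,-1):print('slot',np.array([.4945,.0895])+sg*.03*np.array([-S,c]))
y=-.125;print('keyhole from box',np.array([.5324,-.2305])-.035*np.array([np.cos(y),np.sin(y)]))
E
```

```text
[142 145 143 144 103 107 171 184 181 183 188 149  77  80 177 186 180 181
 186 146 141 145 144 143] [198 197 203 220 237 230 187 156 186 223 224 179 177 197 200 200]Traceback (most recent call last):
  File "<stdin>", line 13, in <module>
  File "<stdin>", line 10, in cen
cv2.error: OpenCV(4.12.0) /io/opencv/modules/imgproc/src/shapedescr.cpp:361: error: (-201:Incorrect size of input array) There should be at least 5 points to fit the ellipse in function 'fitEllipseNoDirect'
```

```bash
python3 - <<'E'
from h import *
np.set_printoptions(precision=4,suppress=True)
z=lambda X,Y,x0,y0,k:((X+.5)/k-.5+x0,(Y+.5)/k-.5+y0)
t=cv2.imread('pics/top0.png');s=cv2.imread('pics/side0.png')
def cen(im,x0,y0,w,h,k,th):
    g=im.min(2)[y0:y0+h,x0:x0+w]
    g=cv2.resize(g,None,fx=k,fy=k,interpolation=cv2.INTER_CUBIC)
    n,l,st,c=cv2.connectedComponentsWithStats((g>th).astype(np.uint8))
    i=1+np.argmax(st[1:,4]); cnt=max(cv2.findContours((l==i).astype(np.uint8),0,1)[0],key=cv2.contourArea)
    el=cv2.fitEllipse(cv2.convexHull(cnt)); return z(*el[0],x0,y0,k),el[1][0]/k,el[1][1]/k
for a0,b0 in((155,208),(162,212),(168,216)):
    a=cen(t,346,200,24,24,8,a0);b=cen(s,333,174,20,16,8,b0)
    print(a,b,onz('top',*a[0],.085),onz('side',*b[0],.085),tri(a[0],b[0]))
for nm,u in(('top sq',z(468,262,222,200,14)),('top rd',z(168,228,222,200,14))):
  print(nm,onz('top',*u,.0705))
print('side sq',onz('side',*z(257,112,290,235,9),.0705),'rd',onz('side',*z(155,245,290,235,9),.0705))
print('tri sq',tri(z(468,262,222,200,14),z(257,112,290,235,9)),tri(z(168,228,222,200,14),z(155,245,290,235,9)))
y=-.13;c,S=np.cos(y),np.sin(y)
for sg in(1,-1):print('slot',np.array([.4945,.0895])+sg*.03*np.array([-S,c]))
y=-.125;print('keyhole from box',np.array([.5324,-.2305])-.035*np.array([np.cos(y),np.sin(y)]))
# dark slot in keyhole
g=t[200:224,346:370].max(2).astype(int);print(g[9:16,5:19])
cv2.imwrite('pics/z5.png',cv2.resize(np.hstack([t[198:226,342:372],s[168:196,328:358]]),None,fx=13,fy=13,interpolation=2))
E
```

```text
((356.5770273208618, 212.18199348449707), 13.475852966308594, 14.553695678710938) ((342.68787956237793, 180.37573623657227), 8.467267990112305, 13.900335311889648) [ 0.4979 -0.2255  0.085 ] [ 0.4991 -0.2265  0.085 ] (array([ 0.4983, -0.2253,  0.0858]), np.float64(0.0009113482507963801))
((356.5723180770874, 212.17529678344727), 13.287493705749512, 14.240694046020508) ((342.63814544677734, 180.47002840042114), 8.134180068969727, 13.568625450134277) [ 0.4979 -0.2255  0.085 ] [ 0.4991 -0.226   0.085 ] (array([ 0.4984, -0.2253,  0.0854]), np.float64(0.0010152336038753284))
((356.5676107406616, 212.1663122177124), 13.178712844848633, 13.923234939575195) ((342.6100273132324, 180.5569281578064), 7.840794563293457, 13.228736877441406) [ 0.498  -0.2254  0.085 ] [ 0.499  -0.2255  0.085 ] (array([ 0.4985, -0.2253,  0.0851]), np.float64(0.0010528908335117192))
top sq [0.4895 0.0593 0.0705]
top rd [0.498  0.1199 0.0705]
side sq [0.4901 0.0625 0.0705] rd [0.5005 0.1194 0.0705]
tri sq (array([0.4903, 0.0599, 0.0683]), np.float64(0.0012872451689027423)) (array([0.4991, 0.12  , 0.0712]), np.float64(0.002256792291563505))
slot [0.4984 0.1192]
slot [0.4906 0.0598]
keyhole from box [ 0.4977 -0.2261]
[[211 223 238 233 219 216 214 213 219 223 223 216 128 168]
 [211 214 217 246 237 220 222 225 240 243 237 233 204 173]
 [207 208 161 129 137 148 176 184 182 207 211 218 219 176]
 [210 211 152 150  69  70  88  88  92 172 199 208 224 148]
 [208 220 191 114 107 110  88  85  79 168 197 206 217 169]
 [189 200 198 194 208 212 210 186 164 171 200 207 204 173]
 [214 207 205 214 218 216 220 209 200 196 194 217 164 167]]
```

View pics/z5.png

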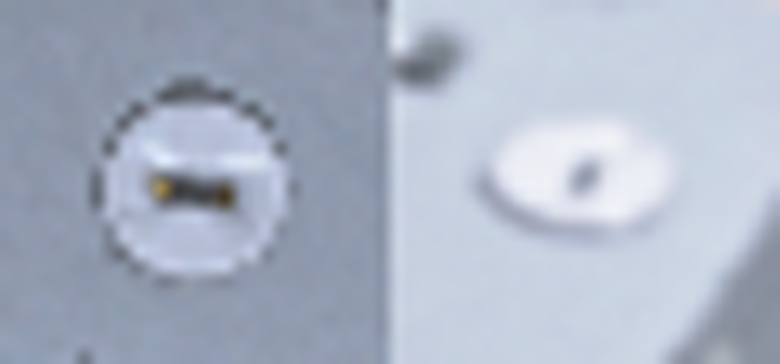

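The square head is the one in the −y slot: it's narrower in the top view and has a flat outline in the side view. The bow is at about (0.4904, 0.060), the stand yaw is −0.13, the keyhole is at about (0.498, −0.2256) and the box yaw is −0.125. I'll turn the tool first.

```bash
python3 -m pendant '[{"yaw":0.125,"grip":0.055},{"yaw":0.125,"grip":0.055},{"yaw":0.125,"grip":0.055},{"yaw":0.125,"grip":0.055},{"yaw":0.125,"grip":0.055}]' 60
python3 -m pendant '[{"yaw":0.125},{"yaw":0.125},{"yaw":0.125},{"yaw":0.125},{"yaw":0.114}]'
```

```text
$[0]: bad value
$[0]: bad value
```

```bash
python3 -m pendant '[{"dx":0,"dy":0,"dz":0,"yaw":0.125,"grip":0.055},{"dx":0,"dy":0,"dz":0,"yaw":0.125,"grip":0.055},{"dx":0,"dy":0,"dz":0,"yaw":0.125,"grip":0.055},{"dx":0,"dy":0,"dz":0,"yaw":0.125,"grip":0.055},{"dx":0,"dy":0,"dz":0,"yaw":0.125,"grip":0.055}]' 60

```

```text
clock: 0.52
tcp_pos: [0.1734, 0.4952, 0.2308]
tool_rot: [0.465, 0.885, -0.001, 0.0]
wrist_force: [0.8, 0.5, 0.2]
gripper_width: 0.0553
```

```bash
python3 -m pendant '[{"dx":0,"dy":0,"dz":0,"yaw":0.125,"grip":0.055},{"dx":0,"dy":0,"dz":0,"yaw":0.125,"grip":0.055},{"dx":0,"dy":0,"dz":0,"yaw":0.125,"grip":0.055},{"dx":0,"dy":0,"dz":0,"yaw":0.125,"grip":0.055},{"dx":0,"dy":0,"dz":0,"yaw":0.125,"grip":0.055}]'
python3 -m pendant '[{"dx":0,"dy":0,"dz":0,"yaw":0.108,"grip":0.055},{"dx":-0.024,"dy":0.023,"dz":0,"yaw":0,"grip":0.055},{"dx":-0.024,"dy":0.023,"dz":0,"yaw":0,"grip":0.055},{"dx":-0.024,"dy":0.023,"dz":0,"yaw":0,"grip":0.055},{"dx":-0.024,"dy":0.023,"dz":0,"yaw":0,"grip":0.055}]'

```

```text
clock: 0.93
tcp_pos: [0.1734, 0.4953, 0.2309]
tool_rot: [0.715, 0.699, -0.0, 0.0]
wrist_force: [0.1, 0.0, -0.7]
gripper_width: 0.0547
clock: 1.35
tcp_pos: [0.2532, 0.3876, 0.2308]
tool_rot: [0.749, 0.662, -0.0, 0.0]
wrist_force: [1.0, 0.3, 1.2]
gripper_width: 0.0553
```

```bash
for i in 1; do python3 -m pendant '[{"dx":-0.0245,"dy":0.0232,"dz":0,"yaw":0,"grip":0.055},{"dx":-0.0245,"dy":0.0232,"dz":0,"yaw":0,"grip":0.055},{"dx":-0.0245,"dy":0.0232,"dz":0,"yaw":0,"grip":0.055},{"dx":-0.0245,"dy":0.0232,"dz":0,"yaw":0,"grip":0.055},{"dx":-0.0245,"dy":0.0232,"dz":0,"yaw":0,"grip":0.055}]'; done
python3 -m pendant '[{"dx":-0.0245,"dy":0.0232,"dz":0,"yaw":0,"grip":0.055},{"dx":-0.0245,"dy":0.0232,"dz":0,"yaw":0,"grip":0.055},{"dx":-0.0245,"dy":0.0232,"dz":0,"yaw":0,"grip":0.055},{"dx":-0.0245,"dy":0.0232,"dz":0,"yaw":0,"grip":0.055},{"dx":-0.0245,"dy":0.0232,"dz":0,"yaw":0,"grip":0.055}]'
python3 -m pendant '[{"dx":-0.0245,"dy":0.0232,"dz":0,"yaw":0,"grip":0.055},{"dx":-0.0245,"dy":0.0232,"dz":0,"yaw":0,"grip":0.055},{"dx":0,"dy":0,"dz":0.02,"yaw":0,"grip":0.055},{"dx":0,"dy":0,"dz":0.02,"yaw":0,"grip":0.055},{"dx":0,"dy":0,"dz":0,"yaw":0,"grip":0.055}]'
python3 - <<'E'
from h import *
s=r.get_state();print(s['tcp_pos'],s['tool_rot'],s['joint_pos'],s['wrist_force'])
for n in('side','top'):
    im=optics.snapshot(n)[:,:,::-1];cv2.imwrite(f'pics/{n}1.png',im)
a=cv2.imread('pics/side1.png')[190:310,250:380];b=cv2.imread('pics/top1.png')[150:260,170:300]
cv2.imwrite('pics/c1.png',np.hstack([cv2.resize(a,(390,360)),cv2.resize(b,(400,360))]))
E
```

```text
clock: 1.77
tcp_pos: [0.3533, 0.2514, 0.2311]
tool_rot: [0.749, 0.662, -0.0, -0.0]
wrist_force: [0.5, 0.2, -0.0]
gripper_width: 0.0548
clock: 2.18
tcp_pos: [0.4534, 0.1154, 0.2311]
tool_rot: [0.75, 0.662, -0.0, -0.0]
wrist_force: [1.9, 0.1, 0.1]
gripper_width: 0.0549
clock: 2.6
tcp_pos: [0.4911, 0.0616, 0.1873]
tool_rot: [0.75, 0.661, -0.003, -0.002]
wrist_force: [0.9, 0.4, -1.6]
gripper_width: 0.0553
[0.49114593 0.06163555 0.18731661] [ 0.75009877  0.66131796 -0.00265577 -0.00182756] [ 1.24821603e-01  7.80981569e-02 -1.89018260e-01  1.31012751e+00
  3.20384228e-05  1.82125612e+00] [ 0.87528979  0.43640149 -1.55565128]
```

View pics/c1.png

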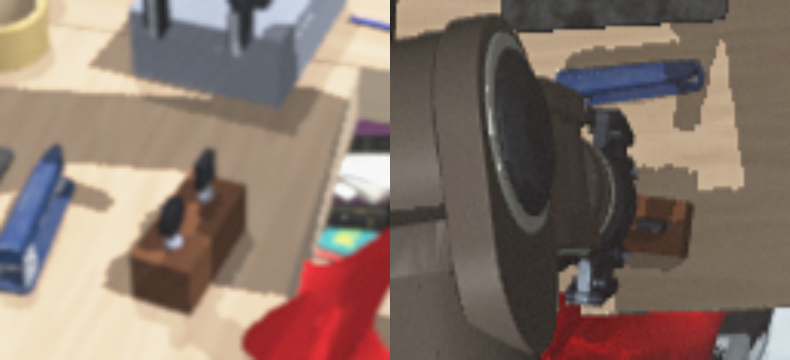

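Gripper is above the stand and clear of the stapler. Descending.

```bash
python3 -m pendant '[{"dx":-0.001,"dy":-0.0005,"dz":0.025,"yaw":0,"grip":0.055},{"dx":0,"dy":0,"dz":0.025,"yaw":0,"grip":0.055},{"dx":0,"dy":0,"dz":0.02,"yaw":0,"grip":0.055},{"dx":0,"dy":0,"dz":0.01,"yaw":0,"grip":0.055},{"dx":0,"dy":0,"dz":0,"yaw":0,"grip":0.055}]'
python3 - <<'E'
from h import *
s=r.get_state();print(s['tcp_pos'],s['tool_rot'],s['wrist_force'])
im=optics.snapshot('side')[:,:,::-1];cv2.imwrite('pics/c2.png',cv2.resize(im[180:310,230:390],None,fx=4,fy=4))
E
```

```text
clock: 3.12
tcp_pos: [0.4912, 0.0621, 0.1103]
tool_rot: [0.749, 0.662, -0.001, -0.001]
wrist_force: [-0.5, -0.5, -0.4]
gripper_width: 0.055
[0.49120291 0.06205015 0.11032491] [ 7.49276945e-01  6.62255751e-01 -9.75465708e-04 -6.54504442e-04] [-0.53714828 -0.46176683 -0.44026075]
```

View pics/c2.png

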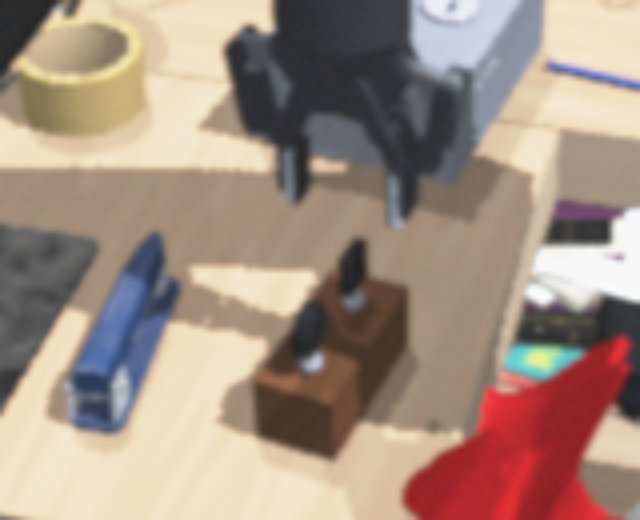

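```bash
python3 -m pendant '[{"dx":-0.002,"dy":-0.001,"dz":0.02,"yaw":0,"grip":0.055},{"dx":0,"dy":0,"dz":0.02,"yaw":0,"grip":0.055},{"dx":0,"dy":0,"dz":0.012,"yaw":0,"grip":0.055},{"dx":0,"dy":0,"dz":0.005,"yaw":0,"grip":0.055},{"dx":0,"dy":0,"dz":0,"yaw":0,"grip":0.055}]'
python3 - <<'E'
from h import *
s=r.get_state();print(s['tcp_pos'],s['tool_rot'],s['wrist_force'])
for n,(x,y,w,h) in(('side',(270,210,90,100)),('top',(200,180,100,80))):
  im=optics.snapshot(n)[:,:,::-1];cv2.imwrite(f'pics/{n}3.png',cv2.resize(im[y:y+h,x:x+w],None,fx=5,fy=5))
E
```

```text
clock: 3.58
tcp_pos: [0.4912, 0.06, 0.0548]
tool_rot: [0.749, 0.662, 0.0, 0.0]
wrist_force: [-0.3, 0.1, -0.7]
gripper_width: 0.0553
[0.49123398 0.06004878 0.05482888] [7.49473068e-01 6.62034823e-01 9.66711666e-05 6.07061434e-05] [-0.29560989  0.13208409 -0.67953913]
```

View pics/side3.png

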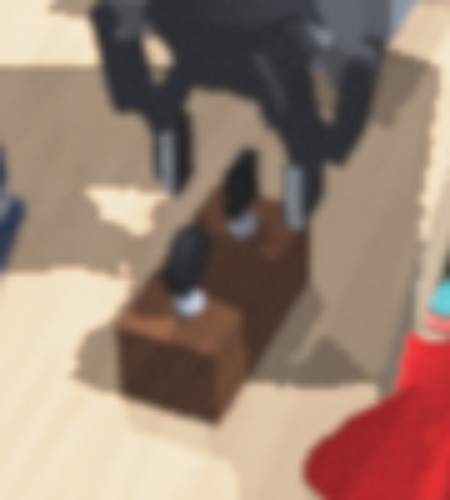

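The fingers straddle the square key's head, so I'll close the grip.

```bash
python3 -m pendant '[{"dx":0,"dy":0,"dz":0.001,"yaw":0,"grip":0},{"dx":0,"dy":0,"dz":0,"yaw":0,"grip":0},{"dx":0,"dy":0,"dz":0,"yaw":0,"grip":0},{"dx":0,"dy":0,"dz":0,"yaw":0,"grip":0},{"dx":0,"dy":0,"dz":0,"yaw":0,"grip":0}]' 60
python3 -m pendant '[{"dx":0,"dy":0,"dz":0,"yaw":0,"grip":0},{"dx":0,"dy":0,"dz":0,"yaw":0,"grip":0},{"dx":0,"dy":0,"dz":0,"yaw":0,"grip":0},{"dx":0,"dy":0,"dz":-0.01,"yaw":0,"grip":0},{"dx":0,"dy":0,"dz":-0.02,"yaw":0,"grip":0}]'
```

```text
clock: 4.1
tcp_pos: [0.4907, 0.06, 0.0537]
tool_rot: [0.75, 0.662, 0.0, -0.0]
wrist_force: [-2.9, 0.9, 5.0]
gripper_width: 0.0091
clock: 4.52
tcp_pos: [0.4897, 0.0596, 0.082]
tool_rot: [0.75, 0.662, -0.002, -0.001]
wrist_force: [-0.9, -0.1, -0.5]
gripper_width: 0.0089
```

```bash
python3 -m pendant '[{"dx":0,"dy":0,"dz":-0.025,"yaw":0,"grip":0},{"dx":0,"dy":0,"dz":-0.025,"yaw":0,"grip":0},{"dx":0,"dy":0,"dz":-0.025,"yaw":0,"grip":0},{"dx":0,"dy":0,"dz":-0.005,"yaw":0,"grip":0},{"dx":0,"dy":0,"dz":0,"yaw":0,"grip":0}]'
python3 - <<'E'
from h import *
s=r.get_state();print(s['tcp_pos'],s['tool_rot'],s['wrist_force'],s['gripper_width'])
im=optics.snapshot('side')[:,:,::-1];cv2.imwrite('pics/side4.png',im);x,y,w,h=260,120,120,120
cv2.imwrite('pics/c4.png',cv2.resize(im[y:y+h,x:x+w],None,fx=5,fy=5))
q=s['tool_rot'];a=2*np.arctan2(q[1],q[0])-np.pi/2;Y=np.array([np.cos(a),np.sin(a)]);X=np.array([-Y[1],Y[0]])
D=np.array([.498,-.2256])-s['tcp_pos'][:2];print('yaw',a,'dx',D@X,'dy',D@Y)
E
```

```text
clock: 4.93
tcp_pos: [0.4925, 0.06, 0.1658]
tool_rot: [0.75, 0.662, 0.002, 0.001]
wrist_force: [0.2, 0.9, -0.3]
gripper_width: 0.009
[0.49245701 0.0599962  0.16575429] [0.74956657 0.66192488 0.00187569 0.00137783] [ 0.18353186  0.85145539 -0.27554582] 0.008978730142813916
yaw -0.12402388270516096 dx -0.28271680154158874 dy 0.04083042185741825
```

View pics/c4.png

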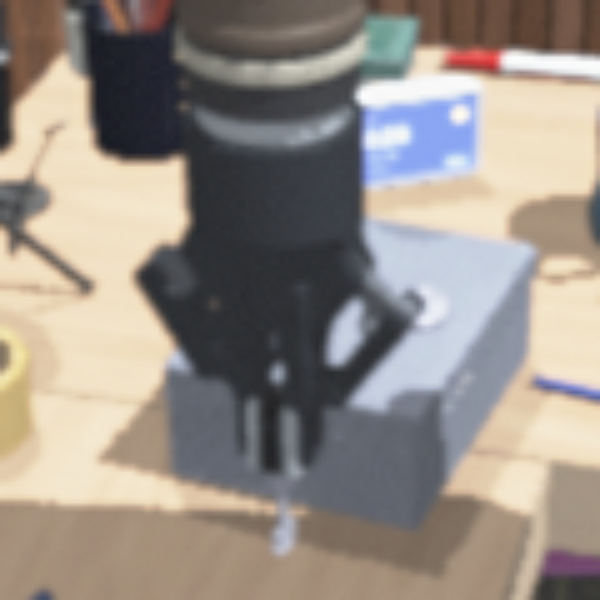

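```bash
python3 -m pendant '[{"dx":-0.0282,"dy":0.0041,"dz":0,"yaw":0,"grip":0},{"dx":-0.0282,"dy":0.0041,"dz":0,"yaw":0,"grip":0},{"dx":-0.0282,"dy":0.0041,"dz":0,"yaw":0,"grip":0},{"dx":-0.0282,"dy":0.0041,"dz":0,"yaw":0,"grip":0},{"dx":-0.0282,"dy":0.0041,"dz":0,"yaw":0,"grip":0}]'
python3 -m pendant '[{"dx":-0.0282,"dy":0.0041,"dz":0,"yaw":0,"grip":0},{"dx":-0.0282,"dy":0.0041,"dz":0,"yaw":0,"grip":0},{"dx":-0.0282,"dy":0.0041,"dz":0,"yaw":0,"grip":0},{"dx":-0.0282,"dy":0.0041,"dz":0,"yaw":0,"grip":0},{"dx":-0.0282,"dy":0.0041,"dz":0,"yaw":0,"grip":0}]'
python3 -m pendant '[{"dx":0,"dy":0,"dz":0,"yaw":0,"grip":0},{"dx":0,"dy":0,"dz":0.01,"yaw":0,"grip":0},{"dx":0,"dy":0,"dz":0.01,"yaw":0,"grip":0},{"dx":0,"dy":0,"dz":0,"yaw":0,"grip":0},{"dx":0,"dy":0,"dz":0,"yaw":0,"grip":0}]'
python3 - <<'E'
from h import *
s=r.get_state();print(s['tcp_pos'],s['tool_rot'],s['wrist_force'],s['gripper_width'],s['joint_pos'])
im=optics.snapshot('side')[:,:,::-1];cv2.imwrite('pics/side5.png',im);x,y,w,h=310,130,70,80
cv2.imwrite('pics/c5.png',cv2.resize(im[y:y+h,x:x+w],None,fx=7,fy=7,interpolation=2))
im=optics.snapshot('top')[:,:,::-1];cv2.imwrite('pics/top5.png',im)
cv2.imwrite('pics/d5.png',cv2.resize(im[160:260,300:430],None,fx=5,fy=5,interpolation=2))
E
```

```text
clock: 5.4
tcp_pos: [0.4928, -0.0837, 0.1615]
tool_rot: [0.749, 0.662, -0.001, -0.001]
wrist_force: [0.0, 0.9, -0.6]
gripper_width: 0.0092
clock: 5.82
tcp_pos: [0.4957, -0.2262, 0.1614]
tool_rot: [0.75, 0.662, -0.001, -0.001]
wrist_force: [0.4, -0.4, -0.4]
gripper_width: 0.009
clock: 6.23
tcp_pos: [0.4958, -0.2236, 0.1416]
tool_rot: [0.749, 0.662, -0.001, -0.001]
wrist_force: [0.4, -0.1, -0.2]
gripper_width: 0.0091
[ 0.49582005 -0.22355433  0.1416137 ] [ 7.49073956e-01  6.62484472e-01 -5.91182330e-04 -1.47787525e-03] [ 0.37773044 -0.13799016 -0.21472507] 0.009097090039294937 [-4.23657253e-01  1.78269432e-01 -1.74516642e-01  1.22119085e+00
  1.35199553e-04  1.26967168e+00]
```

View pics/c5.png

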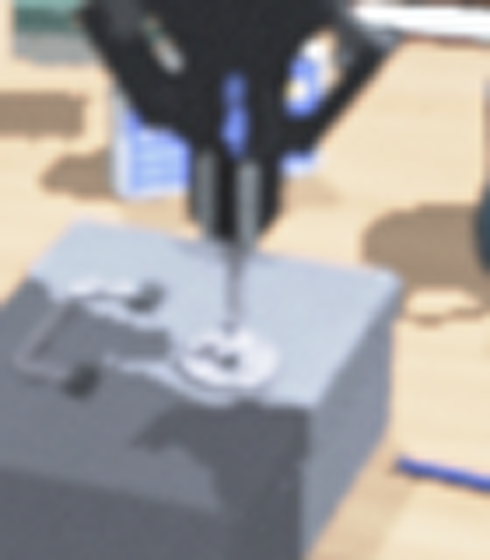

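View pics/d5.png

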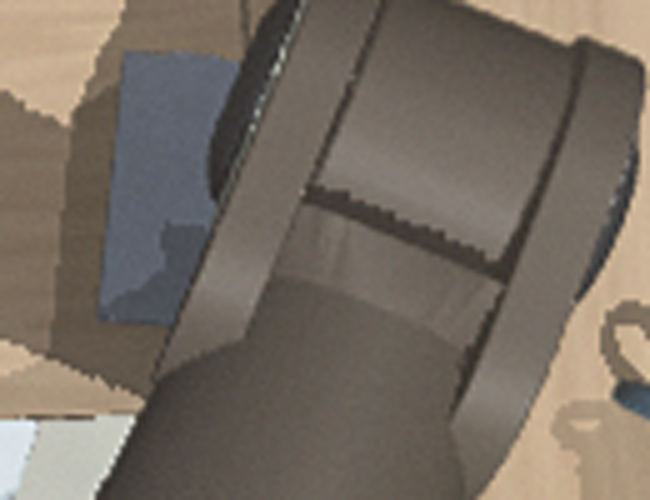

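```bash
python3 - <<'E'
from h import *
im=cv2.imread('pics/side5.png')
print(proj('side',[.4958,-.2236,.0966]),proj('side',[.4958,-.2236,.1186]),'hole',proj('side',[.498,-.2256,.085]))
g=im.min(2);
for v in range(158,186):print(v,g[v,334:354])
E
```

```text
[343.6119516  177.49338892] [343.69230464 170.69693819] hole [342.97664236 180.58423918]
158 [187 178 137  94 103 109  79  46  36  61 110 129 104  64  46  71 122 157
 168 169]
159 [173 166 132  95 100 106  79  48  36  61 106 124 101  63  47  77 124 159
 174 178]
160 [174 168 139 102 107 108  80  45  34  62 109 127 104  64  57  93 142 172
 189 195]
161 [177 171 152 127 125 110  80  44  34  61 109 129 104  66  77 129 174 193
 199 200]
162 [185 184 180 167 150 122  78  45  36  59 108 129 108  89 116 168 196 204
 203 204]
163 [202 199 197 192 171 136  93  62  49  65 108 130 124 128 161 192 204 206
 205 205]
164 [194 191 191 190 176 150 127 103  84  84 107 130 152 167 189 200 203 203
 204 204]
165 [193 185 175 173 171 167 158 139 118 108 112 132 165 187 197 201 200 201
 203 203]
166 [198 194 187 182 178 175 169 151 130 120 127 145 165 184 195 202 209 211
 212 212]
167 [197 198 196 193 194 185 181 169 146 129 140 163 176 179 182 191 198 204
 207 210]
168 [198 198 198 197 197 196 196 188 161 138 152 179 193 193 194 194 197 196
 196 197]
169 [198 199 198 198 199 197 198 192 165 146 164 188 1
[... 724 characters left out ...]
199]
178 [162 187 195 207 210 216 220 220 209 220 236 235 220 213 205 200 198 198
 199 201]
179 [151 175 187 202 193 176 182 208 218 225 232 233 226 222 219 208 200 201
 200 201]
180 [161 176 185 185 168 157 162 189 185 183 210 227 231 231 230 217 202 199
 201 200]
181 [165 169 199 208 199 191 172 154 130 143 198 225 232 235 232 218 201 199
 201 201]
182 [169 156 189 221 230 229 210 176 152 164 200 220 228 234 229 211 197 200
 202 202]
183 [186 167 160 190 219 227 227 218 204 202 216 224 227 226 216 198 198 200
 201 203]
184 [178 179 164 158 167 189 209 215 209 208 217 225 218 198 190 194 200 202
 203 203]
185 [142 162 170 169 162 161 166 169 169 169 174 181 175 172 182 196 201 204
 206 205]
```

The shank sits at column ≈343 and the lock face centre at ≈342.7, so the key is close to the hole. I'll correct by about 2 mm and lower it gently.

```bash
python3 -m pendant '[{"dx":-0.0017,"dy":0.0022,"dz":0,"yaw":0,"grip":0},{"dx":0,"dy":0,"dz":0.004,"yaw":0,"grip":0},{"dx":0,"dy":0,"dz":0.003,"yaw":0,"grip":0},{"dx":0,"dy":0,"dz":0,"yaw":0,"grip":0},{"dx":0,"dy":0,"dz":0,"yaw":0,"grip":0}]' 
python3 - <<'E'
from h import *
s=r.get_state();print(s['tcp_pos'],s['tool_rot'],s['wrist_force'],s['gripper_width'])
im=optics.snapshot('side')[:,:,::-1];cv2.imwrite('pics/side6.png',im);x,y,w,h=320,150,50,50
cv2.imwrite('pics/c6.png',cv2.resize(im[y:y+h,x:x+w],None,fx=11,fy=11,interpolation=2))
E
```

```text
clock: 6.75
tcp_pos: [0.4986, -0.2269, 0.136]
tool_rot: [0.75, 0.662, -0.0, -0.0]
wrist_force: [-1.1, -0.2, -0.2]
gripper_width: 0.0092
[ 0.49855037 -0.22686131  0.13604684] [ 7.49546947e-01  6.61951140e-01 -9.94864919e-05 -2.29924602e-04] [-1.08109556 -0.1812745  -0.20182325] 0.009235973310725645
```

View pics/c6.png

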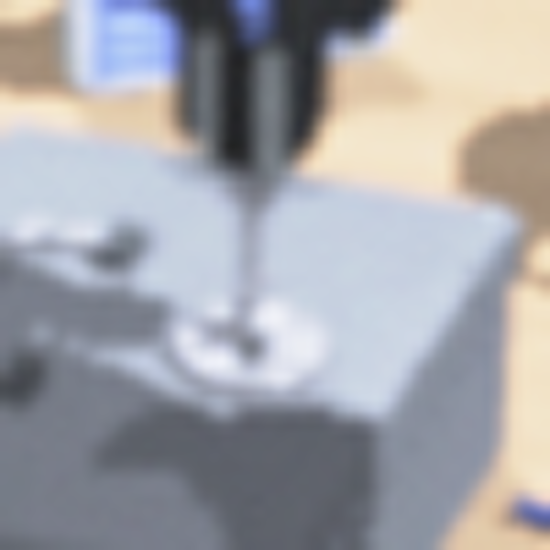

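```bash
python3 -m pendant '[{"dx":0.001,"dy":-0.0008,"dz":0,"yaw":0,"grip":0},{"dx":0,"dy":0,"dz":0.003,"yaw":0,"grip":0},{"dx":0,"dy":0,"dz":0.003,"yaw":0,"grip":0},{"dx":0,"dy":0,"dz":0.001,"yaw":0,"grip":0},{"dx":0,"dy":0,"dz":0.001,"yaw":0,"grip":0}]' 
python3 -m pendant '[{"dx":0,"dy":0,"dz":0.001,"yaw":0,"grip":0},{"dx":0,"dy":0,"dz":0.0005,"yaw":0,"grip":0},{"dx":0,"dy":0,"dz":0.0005,"yaw":0,"grip":0},{"dx":0,"dy":0,"dz":0,"yaw":0,"grip":0},{"dx":0,"dy":0,"dz":0,"yaw":0,"grip":0}]' 
```

```text
clock: 7.22
tcp_pos: [0.4979, -0.2258, 0.1279]
tool_rot: [0.75, 0.662, -0.0, -0.0]
wrist_force: [-0.3, 0.4, 0.0]
gripper_width: 0.0092
clock: 7.63
tcp_pos: [0.4981, -0.2259, 0.1264]
tool_rot: [0.75, 0.662, 0.0, 0.0]
wrist_force: [0.3, 0.2, -0.0]
gripper_width: 0.0087
```

The tip is about 3.6 mm below the lock face with no force, so it has entered the slot. Next I'll wiggle it down in half-millimetre steps.

```bash
python3 -m pendant '[{"dx":0,"dy":0,"dz":0.0005,"yaw":0.06,"grip":0},{"dx":0,"dy":0,"dz":0.0005,"yaw":-0.12,"grip":0},{"dx":0,"dy":0,"dz":0.0005,"yaw":0.12,"grip":0},{"dx":0,"dy":0,"dz":0.0005,"yaw":-0.12,"grip":0},{"dx":0,"dy":0,"dz":0.0005,"yaw":0.06,"grip":0}]' 
python3 -m pendant '[{"dx":0,"dy":0,"dz":0.0005,"yaw":0.06,"grip":0},{"dx":0,"dy":0,"dz":0.0005,"yaw":-0.12,"grip":0},{"dx":0,"dy":0,"dz":0.0005,"yaw":0.12,"grip":0},{"dx":0,"dy":0,"dz":0.0005,"yaw":-0.12,"grip":0},{"dx":0,"dy":0,"dz":0.0005,"yaw":0.06,"grip":0}]' 
```

```text
clock: 8.05
tcp_pos: [0.4982, -0.2259, 0.1239]
tool_rot: [0.748, 0.664, 0.0, 0.0]
wrist_force: [-0.8, -1.0, -0.7]
gripper_width: 0.0091
clock: 8.47
tcp_pos: [0.4982, -0.2259, 0.1214]
tool_rot: [0.748, 0.664, 0.0, 0.0]
wrist_force: [-1.0, -0.2, -0.7]
gripper_width: 0.0093
```

```bash
python3 -m pendant '[{"dx":0,"dy":0,"dz":0.0005,"yaw":0.06,"grip":0},{"dx":0,"dy":0,"dz":0.0005,"yaw":-0.12,"grip":0},{"dx":0,"dy":0,"dz":0.0005,"yaw":0.12,"grip":0},{"dx":0,"dy":0,"dz":0.0005,"yaw":-0.12,"grip":0},{"dx":0,"dy":0,"dz":0.0005,"yaw":0.06,"grip":0}]' 
python3 - <<'E'
from h import *
s=r.get_state();print(s['tcp_pos'],s['tool_rot'],s['wrist_force'],s['ft_torque'])
im=optics.snapshot('side')[:,:,::-1];cv2.imwrite('pics/side7.png',im);x,y,w,h=320,150,50,50
cv2.imwrite('pics/c7.png',cv2.resize(im[y:y+h,x:x+w],None,fx=11,fy=11,interpolation=2))
E
```

```text
clock: 8.88
tcp_pos: [0.4985, -0.2265, 0.1196]
tool_rot: [0.748, 0.664, -0.0, 0.001]
wrist_force: [-0.3, -0.5, 4.2]
gripper_width: 0.0091
[ 0.49845452 -0.22646333  0.11955393] [ 7.47802989e-01  6.63920071e-01 -5.83482218e-05  9.08164453e-04] [-0.28446776 -0.47357899  4.21216653] [-0.30825619  0.20146656  0.07863545]
```

View pics/c7.png

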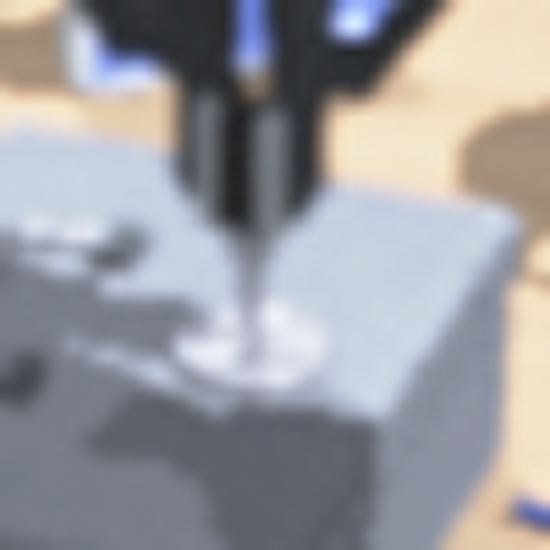

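The key is in the slot, and the 4 N marks the first pin. Continuing.

```bash
python3 -m pendant '[{"dx":0,"dy":0,"dz":0.0005,"yaw":0.07,"grip":0},{"dx":0,"dy":0,"dz":0.0005,"yaw":-0.125,"grip":0},{"dx":0,"dy":0,"dz":0.0005,"yaw":0.125,"grip":0},{"dx":0,"dy":0,"dz":0.0005,"yaw":-0.125,"grip":0},{"dx":0,"dy":0,"dz":0.0005,"yaw":0.055,"grip":0}]' 
python3 -m pendant '[{"dx":0,"dy":0,"dz":0.0005,"yaw":0.07,"grip":0},{"dx":0,"dy":0,"dz":0.0005,"yaw":-0.125,"grip":0},{"dx":0,"dy":0,"dz":0.0005,"yaw":0.125,"grip":0},{"dx":0,"dy":0,"dz":0.0005,"yaw":-0.125,"grip":0},{"dx":0,"dy":0,"dz":0.0005,"yaw":0.055,"grip":0}]' 
```

```text
clock: 9.35
tcp_pos: [0.4987, -0.2266, 0.1177]
tool_rot: [0.748, 0.664, 0.0, 0.001]
wrist_force: [-0.4, -1.9, 8.3]
gripper_width: 0.0087
clock: 9.77
tcp_pos: [0.4985, -0.2263, 0.115]
tool_rot: [0.748, 0.664, 0.0, 0.001]
wrist_force: [0.2, -0.2, 4.2]
gripper_width: 0.0093
```

```bash
python3 -m pendant '[{"dx":0,"dy":0,"dz":0.0005,"yaw":0.07,"grip":0},{"dx":0,"dy":0,"dz":0.0005,"yaw":-0.125,"grip":0},{"dx":0,"dy":0,"dz":0.0005,"yaw":0.125,"grip":0},{"dx":0,"dy":0,"dz":0.0005,"yaw":-0.125,"grip":0},{"dx":0,"dy":0,"dz":0.0005,"yaw":0.055,"grip":0}]' 
python3 -m pendant '[{"dx":0,"dy":0,"dz":0.0005,"yaw":0.07,"grip":0},{"dx":0,"dy":0,"dz":0.0005,"yaw":-0.125,"grip":0},{"dx":0,"dy":0,"dz":0.0005,"yaw":0.125,"grip":0},{"dx":0,"dy":0,"dz":0.0005,"yaw":-0.125,"grip":0},{"dx":0,"dy":0,"dz":0.0005,"yaw":0.055,"grip":0}]' 
```

```text
clock: 10.18
tcp_pos: [0.4987, -0.226, 0.1125]
tool_rot: [0.748, 0.664, 0.001, 0.001]
wrist_force: [-1.6, -0.2, 6.2]
gripper_width: 0.0087
clock: 10.6
tcp_pos: [0.4983, -0.225, 0.1091]
tool_rot: [0.747, 0.664, 0.001, -0.0]
wrist_force: [-0.6, 2.6, 3.1]
gripper_width: 0.0091
```

```bash
python3 -m pendant '[{"dx":0,"dy":0,"dz":0.0005,"yaw":0.075,"grip":0},{"dx":0,"dy":0,"dz":0.0005,"yaw":-0.125,"grip":0},{"dx":0,"dy":0,"dz":0.0005,"yaw":0.125,"grip":0},{"dx":0,"dy":0,"dz":0.0005,"yaw":-0.125,"grip":0},{"dx":0,"dy":0,"dz":0.0005,"yaw":0.055,"grip":0}]' 
python3 -m pendant '[{"dx":0,"dy":0,"dz":0.0005,"yaw":0.07,"grip":0},{"dx":0,"dy":0,"dz":0.0005,"yaw":-0.125,"grip":0},{"dx":0,"dy":0,"dz":0.0005,"yaw":0.125,"grip":0},{"dx":0,"dy":0,"dz":0.0005,"yaw":-0.125,"grip":0},{"dx":0,"dy":0,"dz":0.0005,"yaw":0.055,"grip":0}]' 
```

```text
clock: 11.02
tcp_pos: [0.4985, -0.2251, 0.1067]
tool_rot: [0.749, 0.663, 0.001, -0.0]
wrist_force: [0.2, 3.6, 5.2]
gripper_width: 0.009
clock: 11.43
tcp_pos: [0.4985, -0.2251, 0.104]
tool_rot: [0.749, 0.663, 0.001, -0.0]
wrist_force: [0.0, 2.8, 2.4]
gripper_width: 0.0092
```

```bash
python3 -m pendant '[{"dx":0,"dy":0,"dz":0.0005,"yaw":0.07,"grip":0},{"dx":0,"dy":0,"dz":0.0005,"yaw":-0.125,"grip":0},{"dx":0,"dy":0,"dz":0.0005,"yaw":0.125,"grip":0},{"dx":0,"dy":0,"dz":0.0005,"yaw":-0.125,"grip":0},{"dx":0,"dy":0,"dz":0.0005,"yaw":0.055,"grip":0}]' 
python3 -m pendant '[{"dx":0,"dy":0,"dz":0.0005,"yaw":0.07,"grip":0},{"dx":0,"dy":0,"dz":0.0005,"yaw":-0.125,"grip":0},{"dx":0,"dy":0,"dz":0.0005,"yaw":0.125,"grip":0},{"dx":0,"dy":0,"dz":0.0005,"yaw":-0.125,"grip":0},{"dx":0,"dy":0,"dz":0.0005,"yaw":0.055,"grip":0}]'
python3 -m pendant '[{"dx":0,"dy":0,"dz":0.0005,"yaw":0.07,"grip":0},{"dx":0,"dy":0,"dz":0.0005,"yaw":-0.125,"grip":0},{"dx":0,"dy":0,"dz":0.0005,"yaw":0.125,"grip":0},{"dx":0,"dy":0,"dz":0.0005,"yaw":-0.125,"grip":0},{"dx":0,"dy":0,"dz":0.0005,"yaw":0.055,"grip":0}]' 
```

```text
clock: 11.85
tcp_pos: [0.4982, -0.2254, 0.1012]
tool_rot: [0.749, 0.662, 0.0, -0.0]
wrist_force: [0.4, 1.8, -0.6]
gripper_width: 0.0088
clock: 12.27
tcp_pos: [0.4982, -0.2258, 0.0988]
tool_rot: [0.749, 0.662, 0.0, 0.0]
wrist_force: [0.6, -0.2, 0.0]
gripper_width: 0.0088
clock: 12.68
tcp_pos: [0.4982, -0.2258, 0.0963]
tool_rot: [0.749, 0.662, 0.0, 0.0]
wrist_force: [0.3, 0.1, 0.4]
gripper_width: 0.0089
```

```bash
python3 -m pendant '[{"dx":0,"dy":0,"dz":0.0005,"yaw":0,"grip":0},{"dx":0,"dy":0,"dz":0.0005,"yaw":0,"grip":0},{"dx":0,"dy":0,"dz":0.0005,"yaw":0,"grip":0},{"dx":0,"dy":0,"dz":0.0005,"yaw":0,"grip":0},{"dx":0,"dy":0,"dz":0.0005,"yaw":0,"grip":0}]' 
python3 -m pendant '[{"dx":0,"dy":0,"dz":0.0005,"yaw":0,"grip":0},{"dx":0,"dy":0,"dz":0.0003,"yaw":0,"grip":0},{"dx":0,"dy":0,"dz":0,"yaw":0,"grip":0},{"dx":0,"dy":0,"dz":0,"yaw":0,"grip":0},{"dx":0,"dy":0,"dz":0,"yaw":0,"grip":0}]'
python3 - <<'E'
from h import *
s=r.get_state();print(s['tcp_pos'],s['tool_rot'],s['wrist_force'],s['ft_torque'])
im=optics.snapshot('side')[:,:,::-1];cv2.imwrite('pics/side8.png',im);x,y,w,h=320,150,50,50
cv2.imwrite('pics/c8.png',cv2.resize(im[y:y+h,x:x+w],None,fx=11,fy=11,interpolation=2))
E
```

```text
clock: 13.1
tcp_pos: [0.4982, -0.2259, 0.0943]
tool_rot: [0.751, 0.66, 0.0, 0.0]
wrist_force: [-1.4, 1.3, 5.0]
gripper_width: 0.0094
clock: 13.52
tcp_pos: [0.4983, -0.226, 0.094]
tool_rot: [0.751, 0.66, 0.0, 0.001]
wrist_force: [-1.6, 0.7, 7.7]
gripper_width: 0.0093
[ 0.49827677 -0.22598616  0.09400891] [7.51127500e-01 6.60156896e-01 2.54253145e-04 5.35107143e-04] [-1.64336373  0.66469909  7.7474441 ] [ 0.22077793  0.4045374  -0.02960401]
```

View pics/c8.png

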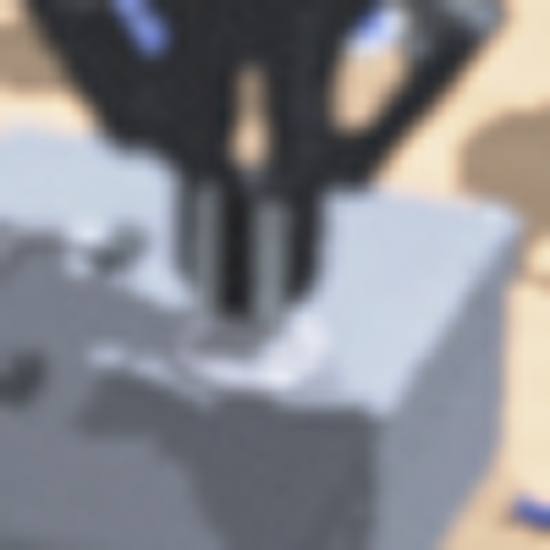

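The force climbs at TCP z 0.094, where home was expected at 0.0937, and the picture shows the collar on the face. I'll turn it clockwise.

```bash
python3 -m pendant '[{"dx":0,"dy":0,"dz":0,"yaw":0.12,"grip":0},{"dx":0,"dy":0,"dz":0,"yaw":0.12,"grip":0},{"dx":0,"dy":0,"dz":0,"yaw":0.12,"grip":0},{"dx":0,"dy":0,"dz":0,"yaw":0,"grip":0},{"dx":0,"dy":0,"dz":0,"yaw":0,"grip":0}]' 
python3 - <<'E'
from h import *
s=r.get_state();print(s['tcp_pos'],s['tool_rot'],s['wrist_force'],s['ft_torque'],s['joint_pos'])
q=s['tool_rot'];print(2*np.arctan2(q[1],q[0])-np.pi/2)
E
```

```text
clock: 13.98
tcp_pos: [0.498, -0.226, 0.0943]
tool_rot: [0.857, 0.515, 0.0, 0.0]
wrist_force: [-3.0, 0.4, 8.9]
gripper_width: 0.009
[ 0.49801022 -0.22603696  0.09426213] [8.57295507e-01 5.14824399e-01 1.33881064e-04 4.84293697e-04] [-2.98009114  0.4181271   8.89399398] [0.2772038  0.85859462 0.02971496] [-4.25897786e-01  2.00670380e-01 -2.53196361e-01  1.11598033e+00
 -3.29802514e-04  1.63408895e+00]
-0.48919056554903695
```

```bash
python3 -m pendant '[{"dx":0,"dy":0,"dz":0,"yaw":0.12,"grip":0},{"dx":0,"dy":0,"dz":0,"yaw":0.12,"grip":0},{"dx":0,"dy":0,"dz":0,"yaw":0.12,"grip":0},{"dx":0,"dy":0,"dz":0,"yaw":0.12,"grip":0},{"dx":0,"dy":0,"dz":0,"yaw":0.12,"grip":0}]' 
python3 -m pendant '[{"dx":0,"dy":0,"dz":0,"yaw":0.12,"grip":0},{"dx":0,"dy":0,"dz":0,"yaw":0.12,"grip":0},{"dx":0,"dy":0,"dz":0,"yaw":0.12,"grip":0},{"dx":0,"dy":0,"dz":0,"yaw":0.12,"grip":0},{"dx":0,"dy":0,"dz":0,"yaw":0.03,"grip":0}]' 
python3 -m pendant '[{"dx":0,"dy":0,"dz":0,"yaw":0,"grip":0},{"dx":0,"dy":0,"dz":0,"yaw":0,"grip":0},{"dx":0,"dy":0,"dz":0,"yaw":0,"grip":0},{"dx":0,"dy":0,"dz":0,"yaw":0,"grip":0},{"dx":0,"dy":0,"dz":0,"yaw":0,"grip":0}]' 
python3 - <<'E'
from h import *
s=r.get_state();print(s['tcp_pos'],s['tool_rot'],s['wrist_force'],s['ft_torque'],s['joint_pos'])
q=s['tool_rot'];print(2*np.arctan2(q[1],q[0])-np.pi/2)
im=optics.snapshot('side')[:,:,::-1];cv2.imwrite('pics/side9.png',im);x,y,w,h=310,140,70,70
cv2.imwrite('pics/c9.png',cv2.resize(im[y:y+h,x:x+w],None,fx=8,fy=8,interpolation=2))
E
```

```text
clock: 14.4
tcp_pos: [0.4976, -0.2258, 0.0943]
tool_rot: [0.972, 0.236, -0.0, 0.0]
wrist_force: [-5.6, 2.4, 11.2]
gripper_width: 0.0092
clock: 14.82
tcp_pos: [0.4972, -0.2256, 0.0943]
tool_rot: [1.0, -0.017, -0.0, -0.0]
wrist_force: [-5.2, 2.4, 11.4]
gripper_width: 0.0087
clock: 15.23
tcp_pos: [0.4972, -0.2256, 0.0943]
tool_rot: [1.0, -0.014, -0.0, -0.0]
wrist_force: [-6.1, 2.3, 11.9]
gripper_width: 0.0091
[ 0.49724226 -0.22555924  0.09429729] [ 9.99903501e-01 -1.38890892e-02 -2.81228426e-04 -5.42395240e-05] [-6.10554278  2.30577048 11.90745397] [0.60686331 1.46888794 0.05416627] [-4.25792508e-01  2.00237633e-01 -2.53652824e-01  1.11746471e+00
 -1.25775839e-04  2.74357925e+00]
-1.5985753994848093
```

View pics/c9.png

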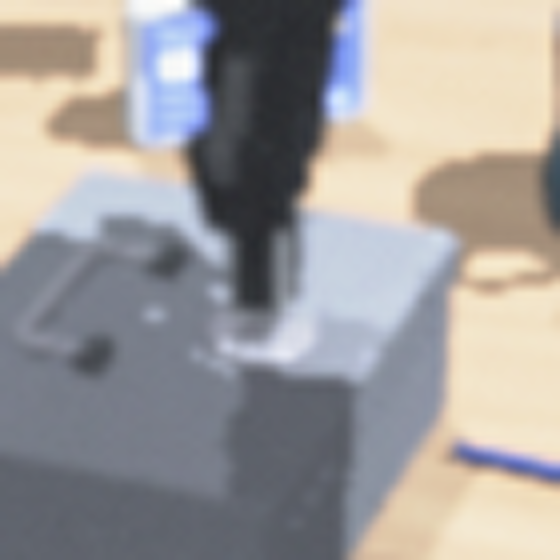

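The tool has turned 1.47 rad and the torque change matches the spring, so the core is turned. Now I'll ease the downward push and start lifting along the hinge arc. The grip drops to 35 N so the key can pivot between the pads.

```bash
python3 -m pendant '[{"dx":0,"dy":0,"dz":-0.0008,"yaw":0.01,"grip":0},{"dx":0,"dy":0,"dz":-0.0007,"yaw":0.01,"grip":0},{"dx":0.0006,"dy":0.0001,"dz":-0.0011,"yaw":0,"grip":0},{"dx":0.0006,"dy":0,"dz":-0.0011,"yaw":0,"grip":0},{"dx":0.0006,"dy":0.0001,"dz":-0.0011,"yaw":0,"grip":0}]' 35
python3 -m pendant '[{"dx":0.0006,"dy":0.0001,"dz":-0.0011,"yaw":0,"grip":0},{"dx":0.0006,"dy":0,"dz":-0.0011,"yaw":0,"grip":0},{"dx":0.0006,"dy":0.0001,"dz":-0.0011,"yaw":0,"grip":0},{"dx":0.0006,"dy":0,"dz":-0.0011,"yaw":0,"grip":0},{"dx":0.0006,"dy":0.0001,"dz":-0.0011,"yaw":0,"grip":0}]' 
python3 - <<'E'
from h import *
s=r.get_state();print(s['tcp_pos'],s['tool_rot'],s['wrist_force'],s['ft_torque'])
im=optics.snapshot('side')[:,:,::-1];cv2.imwrite('pics/side10.png',im);x,y,w,h=290,130,90,90
cv2.imwrite('pics/c10.png',cv2.resize(im[y:y+h,x:x+w],None,fx=6,fy=6,interpolation=2))
E
```

```text
clock: 15.7
tcp_pos: [0.4977, -0.2256, 0.0962]
tool_rot: [1.0, -0.024, -0.003, -0.001]
wrist_force: [-7.7, 1.0, -4.5]
gripper_width: 0.0089
clock: 16.12
tcp_pos: [0.499, -0.2255, 0.1009]
tool_rot: [1.0, -0.024, -0.004, -0.001]
wrist_force: [-10.9, 2.9, -3.5]
gripper_width: 0.009
[ 0.49902457 -0.2255288   0.10087548] [ 0.99969883 -0.02410569 -0.00446308 -0.00111715] [-10.8750894    2.85253321  -3.50424781] [ 5.00124905e-01  2.70959056e+00 -1.40696111e-03]
```

View pics/c10.png

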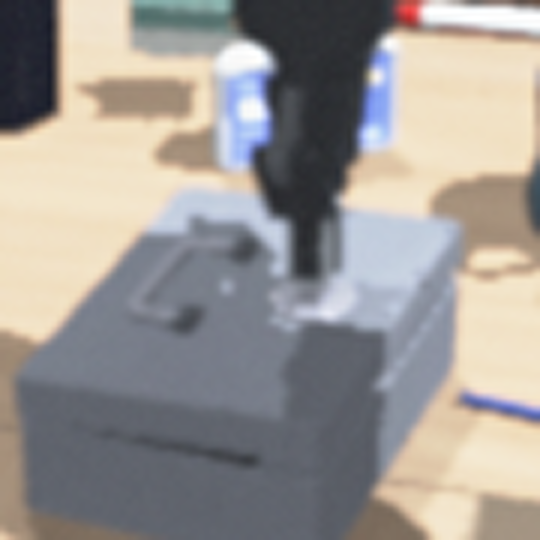

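The lid is coming up and a gap shows on the side. The 11 N in x says the key isn't pivoting freely, so I'll lower the grip and lift on with less x.

```bash
python3 -m pendant '[{"dx":0,"dy":0,"dz":0,"yaw":0,"grip":0},{"dx":0,"dy":0,"dz":-0.001,"yaw":0,"grip":0},{"dx":0.0003,"dy":0,"dz":-0.001,"yaw":0,"grip":0},{"dx":0.0003,"dy":0,"dz":-0.001,"yaw":0,"grip":0},{"dx":0.0003,"dy":0,"dz":-0.001,"yaw":0,"grip":0}]' 22
python3 - <<'E'
from h import *
s=r.get_state();print(s['tcp_pos'],s['tool_rot'],s['wrist_force'],s['ft_torque'])
E
```

```text
clock: 16.58
tcp_pos: [0.4998, -0.2256, 0.1047]
tool_rot: [1.0, -0.024, -0.005, -0.001]
wrist_force: [-10.2, 2.1, -3.9]
gripper_width: 0.0092
[ 0.49978276 -0.22557815  0.10474397] [ 0.99969732 -0.0241386  -0.00461729 -0.00113165] [-10.23592231   2.11680597  -3.89099644] [0.55226284 2.65532601 0.1019184 ]
```

```bash
python3 -m pendant '[{"dx":0.0003,"dy":0,"dz":-0.0012,"yaw":0,"grip":0},{"dx":0.0003,"dy":0,"dz":-0.0012,"yaw":0,"grip":0},{"dx":0.0003,"dy":0,"dz":-0.0012,"yaw":0,"grip":0},{"dx":0.0003,"dy":0,"dz":-0.0012,"yaw":0,"grip":0},{"dx":0.0003,"dy":0,"dz":-0.0012,"yaw":0,"grip":0}]' 
python3 - <<'E'
from h import *
s=r.get_state();print(s['tcp_pos'],s['tool_rot'],s['wrist_force'],s['ft_torque'])
im=optics.snapshot('side')[:,:,::-1];cv2.imwrite('pics/side11.png',im);x,y,w,h=290,130,90,90
cv2.imwrite('pics/c11.png',cv2.resize(im[y:y+h,x:x+w],None,fx=6,fy=6,interpolation=2))
E
```

```text
clock: 17.0
tcp_pos: [0.5025, -0.2256, 0.1108]
tool_rot: [1.0, -0.024, -0.003, -0.001]
wrist_force: [-6.6, 3.1, -6.4]
gripper_width: 0.0097
[ 0.5024895  -0.22559864  0.11081241] [ 0.99970461 -0.02401738 -0.00345764 -0.00138072] [-6.64363587  3.07403127 -6.44328532] [0.62412749 1.9178045  0.06287552]
```

View pics/c11.png

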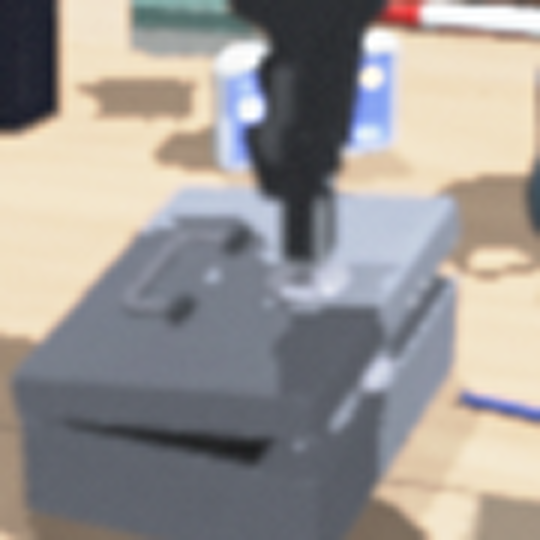

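The lid is about 0.15 rad open and still following the key. One more step.

```bash
python3 -m pendant '[{"dx":0.0006,"dy":0,"dz":-0.0011,"yaw":0,"grip":0},{"dx":0.0006,"dy":0,"dz":-0.0011,"yaw":0,"grip":0},{"dx":0.0006,"dy":0,"dz":-0.0011,"yaw":0,"grip":0},{"dx":0.0006,"dy":0,"dz":-0.0011,"yaw":0,"grip":0},{"dx":0.0006,"dy":0,"dz":-0.0011,"yaw":0,"grip":0}]' 
python3 -m pendant '[{"dx":0,"dy":0,"dz":0,"yaw":0,"grip":0},{"dx":0,"dy":0,"dz":0,"yaw":0,"grip":0},{"dx":0,"dy":0,"dz":0,"yaw":0,"grip":0},{"dx":0,"dy":0,"dz":0,"yaw":0,"grip":0},{"dx":0,"dy":0,"dz":0,"yaw":0,"grip":0}]' 
python3 - <<'E'
from h import *
s=r.get_state();print(s['tcp_pos'],s['tool_rot'],s['wrist_force'],s['ft_torque'])
im=optics.snapshot('side')[:,:,::-1];cv2.imwrite('pics/side12.png',im);x,y,w,h=290,130,90,90
cv2.imwrite('pics/c12.png',cv2.resize(im[y:y+h,x:x+w],None,fx=6,fy=6,interpolation=2))
# predicted lid corners for angles: near front and far front corner lines
yaw=-.125;ex=np.array([np.cos(yaw),np.sin(yaw),0]);ey=np.array([-np.sin(yaw),np.cos(yaw),0]);B=np.array([.5324,-.2305,0])
for th in(0,.1,.15,.2,.25,.3):
    X=-150*np.cos(th)+24*np.sin(th);Z=56+24*np.cos(th)+150*np.sin(th)
    for yy in(-.1,.1):
        p=B+ex*(75+X)/1000+ey*yy+np.array([0,0,Z/1000]);u=proj('side',p);print(th,yy,u,((u-[290,130])*6).round())
E
```

```text
clock: 17.47
tcp_pos: [0.5064, -0.226, 0.1169]
tool_rot: [1.0, -0.024, -0.002, -0.001]
wrist_force: [-5.9, 2.6, -7.4]
gripper_width: 0.009
clock: 17.88
tcp_pos: [0.5068, -0.226, 0.1173]
tool_rot: [1.0, -0.024, -0.002, -0.001]
wrist_force: [-4.7, 3.2, -7.5]
gripper_width: 0.0093
[ 0.50683956 -0.22601971  0.11729664] [ 0.9997104  -0.02396939 -0.00186815 -0.00105089] [-4.68326824  3.24841937 -7.47986972] [0.82147407 1.61001455 0.03295477]
0 -0.1 [367.25106049 168.54556682] [464. 231.]
0 0.1 [344.15779502 202.75200954] [325. 437.]
0.1 -0.1 [366.43601221 163.99434824] [459. 204.]
0.1 0.1 [343.09870946 197.81198096] [319. 407.]
0.15 -0.1 [365.84581655 161.71006906] [455. 190.]
0.15 0.1 [342.36673195 195.32296726] [314. 392.]
0.2 -0.1 [365.13480316 159.42882321] [451. 177.]
0.2 0.1 [341.5010429  192.83098432] [309. 377.]
0.25 -0.1 [364.304218   157.15732784] [446. 163.]
0.25 0.1 [340.50317983 190.34346594] [303. 362.]
0.3 -0.1 [363.35573149 154.90235325] [440. 149.]
0.3 0.1 [339.37517039 187.86793783] [296. 347.]
```

View pics/c12.png

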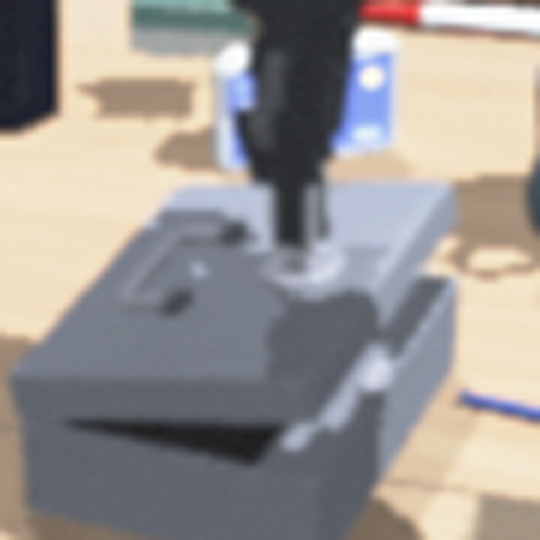

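```bash
python3 - <<'E'
import cv2,numpy as np
im=cv2.imread('pics/side12.png');a=cv2.imread('pics/side9.png')
cv2.imwrite('pics/e12.png',cv2.resize(im[160:184,325:355],None,fx=24,fy=24,interpolation=2))
f=lambda i:cv2.resize(i[150:225,285:370],None,fx=9,fy=7.5,interpolation=2)[:, :]
cv2.imwrite('pics/f12.png',cv2.resize(np.hstack([a[145:225,288:372],im[145:225,288:372]]),None,fx=4.7,fy=4.7,interpolation=2))
E
```

```text
(no output)
```

View pics/e12.png

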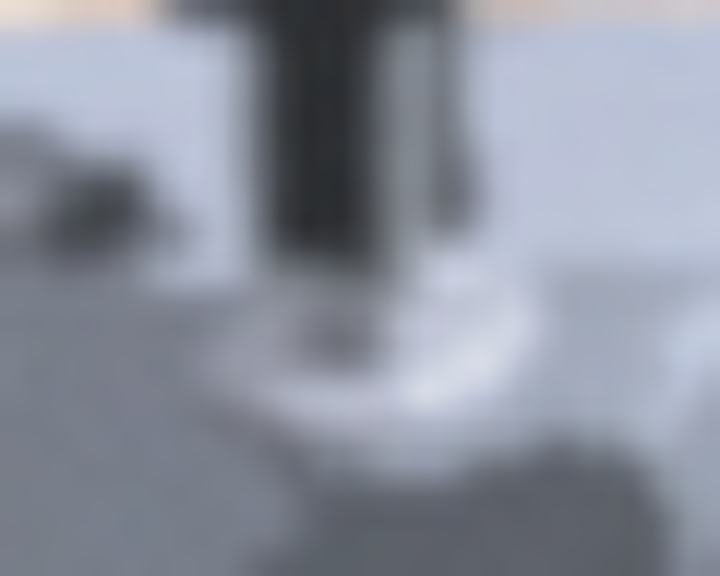

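View pics/f12.png

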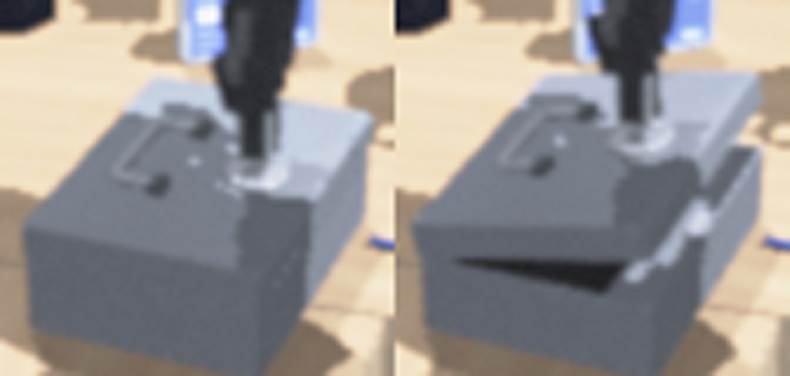

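```bash
python3 - <<'E'
from h import *
yaw=-.125;ex=np.array([np.cos(yaw),np.sin(yaw),0]);ey=np.array([-np.sin(yaw),np.cos(yaw),0]);K=np.array([.498,-.2256,0])
H=K+ex*.110
def P(th,x,y,z): # box coords rel hinge mm (x back), z above desk shut
    a=x;b=z-56
    return H+ex*(a*np.cos(th)+b*np.sin(th))/1e3+ey*y/1e3+np.array([0,0,(56-a*np.sin(th)+b*np.cos(th))/1e3])
for th in(0,.14,.17,.2):
    print(th,'face',proj('side',P(th,-110,0,85)),'front',proj('side',P(th,-130,0,85)),'back',proj('side',P(th,-90,0,85)),'+y',proj('side',P(th,-110,20,85)),'-y',proj('side',P(th,-110,-20,85)))
for th in(.15,.2):
  for h in(0,3,6,11.5): print('key axis h',th,h,proj('side',P(th,-110,0,85+h)), P(th,-110,0,85+h)[2])
s=r.get_state()['tcp_pos'];print('tcp',proj('side',s),'grasp',proj('side',s+[0,0,.019]))
for n in ('9','12'):
  g=cv2.imread(f'pics/side{n}.png').max(2)
  print(n)
  for v in range(164,188):print(v,g[v,330:354])
E
```

```text
0 face [342.97664236 180.58423918] front [349.60277797 181.86965027] back [336.4202527  179.31235818] +y [340.50276263 183.95654187] -y [345.39153976 177.29233903]
0.14 face [341.32999838 175.67204153] front [347.93136686 176.06644296] back [334.81345939 175.28270827] +y [338.8230826  179.00152411] -y [343.77684181 172.42234218]
0.17 face [340.88492295 174.62731327] front [347.4620406  174.82628935] back [334.39540019 174.43098719] +y [338.37004615 177.94726833] -y [343.33947817 171.38699032]
0.2 face [340.40802535 173.58777991] front [346.9541561  173.59023029] back [333.95206206 173.58536328] +y [337.88489043 176.89810787] -y [342.87058441 170.35692687]
key axis h 0.15 0 [341.18519893 175.32328871] 0.10111255583224113
key axis h 0.15 3 [341.0443199  174.38465793] 0.10407886906604927
key axis h 0.15 6 [340.90311398 173.44384916] 0.10704518229985739
key axis h 0.15 11.5 [340.64338364 171.7133511 ] 0.11248342322850562
key axis h 0.2 0 [340.40802535 173.58777991] 0.10627555714485273
key axis h 0.2 3 [340.21699912 172.64449083] 0.10921575687837645
key axis h 0.2 6 [340.02554834 171.6991
[... 4407 characters left out ...]
 138 141 136 121 109 104 104 105 105 107 105 106 104 105
 107 106 105 105 122 156]
182 [139 139 137 136 138 135 129 116 107 104 105 105 106 105 105 106 106 106
 107 106 105 103 117 152]
183 [139 137 138 138 135 123 113 107 105 105 105 106 105 105 107 106 107 108
 106 105 102 102 115 146]
184 [138 138 136 137 131 116 107 104 103 103 106 106 104 106 106 105 107 106
 107 104 103 102 111 130]
185 [137 136 138 136 122 109 105 103 103 103 105 105 105 106 107 106 107 107
 104 103 105 102 104 111]
186 [137 137 139 134 120 108 104 104 105 105 105 105 106 106 106 107 107 105
 103 103 104 112 117 118]
187 [137 138 137 133 120 106 105 104 106 104 105 105 107 107 107 108 107 105
 102 103 114 139 154 150]
```

```bash
python3 - <<'E'
from h import *
s=r.get_state();q=s['tool_rot'];print(s['clock'],s['tcp_pos'],2*np.arctan2(q[1],q[0])-np.pi/2,s['gripper_width'])
im=optics.snapshot('side')[:,:,::-1];cv2.imwrite('pics/side13.png',im)
E
```

```text
17.9333 [ 0.5068526  -0.22601084  0.11729917] -1.6186991356557614 0.00927456735521794
```

View pics/side13.png

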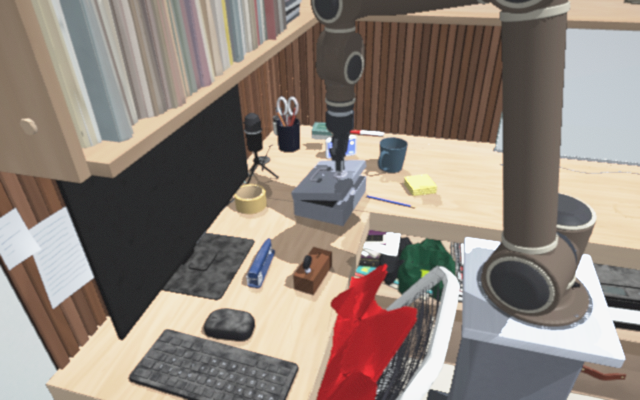

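The lid is open at (332,185), the round key is still in the stand at (307,263), and the mug, stapler, notes and tape haven't moved. The arm is steady, so I'll hand in.

```bash
python3 - <<'E'
from h import *
print(order.hand_in()); s=r.get_state();print(s['clock'],s['tcp_pos'],s['wrist_force'])
E
```

```text
the job is handed in; nothing more can be done
None
the job is handed in; nothing more can be done
```

I handed the job in at about 18 s, with the gripper still holding the turned key and the lid hanging on it. The hand-in reported no verdict.

**What I did:**
- **Key:** I took the square-headed key from the −y slot of the stand and worked it past both pins with ±3.5–4° wiggles in 0.5 mm steps. The wrist force read about 8 N at most after each call.
- **Seating:** The force rose at TCP z 0.094 m, where the collar should meet the lock face (0.0937 m).
- **Turn and lift:** I turned the tool 1.47 rad clockwise, later 1.49. I then lifted along the hinge arc with the grip cut from 60 to 22 N so the key could pivot.

**Last checks:**
- **Lid angle:** The estimates disagreed. The lid corners gave about 0.16 rad and the lock face about 0.20 rad; both are within the allowed 0.12–0.36.
- **Key seating:** In the picture the collar still sits on the lock face, to about 1–2 mm. At the 0.16 rad estimate, though, the fingers would be about 6 mm higher on the key than at the start. That would mean slip in the grip, or the key riding up.
- **Core angle:** I could not measure it directly. I inferred it from the tool angle and the spring torque, and the torque readings were noisy (0 to 0.1 N m).
- **Side load:** At the end the wrist force was about −5, 3 and −7.5 N in x, y and z, more than the lid's weight. I put this down to pivot friction in the pads.
- **Finger contact with the box:** I saw none in the picture, but had no separate measurement of it.
- **Other objects:** The round key was still in the stand, and the mug, stapler, note block and tape roll looked unmoved.

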